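Re-pressurise tired padel balls in the club's pressure pot

ROBOT

A 7-joint arm with a two-finger parallel gripper is mounted at the origin on the work surface. World frame = base frame: x ahead of the robot, y to its left, z up, the work surface at z = 0. Lengths are in m, angles in rad, forces in N, time in s.
With the tool pointing down it reaches from about 0.4 to 0.9 m from the base axis. Payload 5.6 kg.
Tool frame: the origin (TCP) lies midway between the tips of the shut fingers; the grasp point (between the pads) lies 19 mm behind it; z points along the fingers, y is the line along which they close (so a half turn about z gives the same grasp; the last joint's range is limited). The gripper opens to 92 mm and grips with 3 to 60 N. Pads are 20 mm wide; open, the fingers measure 128 mm over their backs; the gripper's body (75 mm by 189 mm) begins 69 mm behind the grasp point.
Start: joints at [1.145, 0.468, -0.012, 1.603, 0.006, 1.071, -0.056], TCP at [0.243, -0.603, 0.215] pointing down, gripper open.
Joint ranges: [-2.53, 2.53], [-0.31, 2.02], [-1.57, 1.55], [0.28, 2.44], [-1.29, 4.43], [0.15, 1.84], [-2.92, 2.92]. Speed limits (rad/s): [2.57, 2.57, 3.14, 3.14, 3.14, 3.14, 3.14].

INTERFACE

Orientations are given as a 3x3 rotation matrix whose columns are the frame's x, y, z axes.
In Python, from station import env, effector, solver, viewer, workorder, search_frame, tip_of gives the robot as it stands. Calls block until the motion is done:
- env.reach(position, orientation): joint-space move of the TCP to a pose.
- env.movel(position, frame=None, rate=0.15): straight line of the TCP; frame=None keeps the orientation; rate is the mean speed in m/s.
- env.goto_joints(angles): joint-space move.
- effector.release() and effector.grasp(squeeze=None): open the fingers fully, or close them until they stop; squeeze is the grip in N (None keeps the last).
- env.pause(seconds).
- solver.inverse_kinematics(position, orientation): joint angles nearest the present ones, or None.
- env.sense(): the state.
- viewer.read_camera(name): name is "scene" or "top" or "wrist"; returns (picture, depth): 480x640x3 uint8, red, green, blue; 480x640 float32, m along the optical axis (not along the pixel's ray), 0 where there is no reading.
- viewer.camera_info(name): a dict with "intrinsics" (3x3 intrinsics, pixels), "dist_coeffs" ([k1, k2, p1, p2, k3] as OpenCV has them; the pictures are not rectified), "eye" and "rotation" of the camera in the world; the wrist camera has in their place "T_tool_cam" (4x4, takes a point from camera to tool coordinates, whose origin is the TCP and whose axes are the flange's). Camera axes: x right, y up, looking along -z (the intrinsics and any distortion apply to the point x, -y, -z); pixel columns grow to the right and rows downward; lengths in m; the calibration is good to about 2 mm. A picture is of the moment at which its call begins: read the wrist's pose just before it. camera_info takes no time and is no camera call.
A pose or a line that the arm cannot do raises env.PlanningError and nothing moves.
- workorder.finish_job(): hands the job in; it is judged then, once.
Trained networks look in the newest picture that a camera, given by its name, has taken for a name from the list of things; names that differ only in an ending like _2 or _b are one class to them, and where a whole thing is asked for, a point or a joint stands for the part that bears it (a point fixed in the world has none). Each returns a list of dicts, best first, with "score" (0 to 1); they miss things now and then, are a little off and sometimes report something else, mostly with a low value. They report only what shows in the picture. A call takes as long as a camera call. They do not tell look-alikes from the thing itself.
- search_frame(camera, name): "at" ([x, y, z] in m, in world coordinates, good to about 4 mm: the middle of the surface that is visible of it).
- tip_of(camera, name): "at" ([x, y, z] in m, in world coordinates, good to about 4 mm: a listed point, or the origin of a listed thing).
The state is a dict: "t": time; "joint_positions": joint angles; "joint_velocities": joint speeds; "tau": joint torques, N m; "ee_pos": TCP position; "tcp_rot": TCP orientation; "wrist_force": force on the tool from outside, world axes, zero at the start; "moment": the same for the moment, N m; "gripper_width": finger opening in m; "grasp_force": force on a finger pad.
Only numpy, scipy, OpenCV 4.12 (cv2) and the standard library are available. Lean on these libraries where they do the work, as an engineer would, in place of code of your own. Each camera call takes 0.05 s, during which the arm holds its last target. There are 200 camera calls.

TASK

Put the tired balls that lie in the cardboard tray into the blue pressure pot, lowering each one gently to the bottom rather than dropping it, then set the lid squarely on the pot and swing both red-pinned clamps fully in over it. Then give the pump two full strokes: pull the lever all the way down, ease it slowly all the way back up and never let it fly back, and the same again. Leave the cup, the reel and the tube standing where they are.

Things in the scene. Friction and masses are not known exactly. Their poses are not given: they have to be found in the camera images.
- unit: The ball re-pressuriser, bolted to the bench: a dark steel base plate 300 x 370 x 12 mm that carries a blue pot and, to its right, a lever pump. Origin at the centre of the plate's underside on the bench; at yaw 0 its x points away from the robot and its y to the robot's left. The pot's axis is at unit x 0, y +60 mm; the pump's lever swings at y -130 mm.
- pot_floor (a point): Centre of the pot's flat inner floor, 20 mm above the bench. The pot is 210 mm wide inside, 78 mm deep, wall 5 mm; four balls fit side by side in one layer, for instance one at each corner of a square, 56 mm from the pot's axis.
- pot_rim (a point): Centre of the pot's mouth, 98 mm above the bench.
- lid_knob (a point): Centre of the loose lid's upright black knob, 34 mm wide, 40 mm tall. The lid (about 0.45 kg) is an aluminium disc 224 mm wide, 8 mm thick, over a rubber plug 196 mm wide, 8 mm deep that enters the pot's mouth with 7 mm to spare all round. This point is 36 mm above the plug's underside and, with the lid fully home, 28 mm above the pot's rim. The lid starts flat on the bench, plug down.
- clamp_front_pin (a point): Middle of the upright red pin (16 mm wide, 42 mm tall) on the arm of the clamp at the pot's front left, always 139.5 mm above the bench, 36 mm from the hinge. The arm is 18 mm wide and 10 mm thick and passes 2.5 mm above a seated lid.
- clamp_front_hinge (a point): On the front clamp's fixed vertical hinge axis (steel post 132 mm from the pot's axis), at the height of the pin's middle. The post itself ends below the arm.
- clamp_front (a joint): Swing of the front clamp (rad), 0 when the arm lies along the pot's tangent (open), growing anticlockwise seen from above; at 1.571 the arm points to the pot's axis over the lid's edge (fully in), stop at 1.62. Light friction (about 2 N at the pin), stays where it is left; starts open between -0.4 and 0.1.
- clamp_back_pin (a point): The same red pin on the clamp at the pot's back right, on the far side from the robot.
- clamp_back_hinge (a point): The same point on the back clamp's hinge axis.
- clamp_back (a joint): Swing of the back clamp, as for the front one: 0 open, 1.571 fully in over the lid, anticlockwise from above.
- lever (a joint): Pull of the pump lever (rad): 0 up at rest, 0.80 at the lower stop. A spring drives it back up: about 5 N at the grip at the top of the stroke, 15 N at the bottom; air damping adds about 5 N per rad/s. Let go low, it flies up at 2 to 3 rad/s.
- lever_grip (a point): Middle of the black T grip: a level round bar along the unit's y, 24 mm thick, 130 mm long; the lever's 18 mm rod joins its middle from the far side. It is 200 mm from the pivot, towards the robot (unit -x); at rest 257 mm above the bench (lever 0.45 rad above level), at the lower stop 101 mm (0.35 rad below level).
- lever_pivot (a point): Centre of the lever's fixed, level pivot pin (along the unit's y), 170 mm above the bench.
- tray: Fixed shallow cardboard tray that holds the balls, 250 x 220 mm (its x by y), walls 22 mm high, floor 4 mm. Origin under its centre. It lies to one side of the unit and the lid to the other.
- ball1_center (a point): Centre of a yellow-green felt ball, 64 mm wide, 57 g; 2 to 4 balls are present in a run, the others are absent.
- ball2_center (a point): Centre of ball 2, the same kind of ball.
- ball3_center (a point): Centre of ball 3, the same kind of ball.
- ball4_center (a point): Centre of ball 4, the same kind of ball.
- cup_mid (a point): Small gold trophy cup on a pale marble foot, 112 mm wide over its handles and 125 mm tall, beyond the unit: leave it alone. Half-way up its axis.
- reel_mid (a point): Red string reel with black cheeks, 90 mm wide and 38 mm tall, lying flat beyond the unit: leave it alone. Its centre.
- tube_mid (a point): White and blue shuttlecock tube, 68 mm wide and 150 mm tall, upright beyond the unit: leave it alone. Half-way up its axis.
There are look-alikes about, which are no part of the job. Leave any black or orange look-alike of the part that bears ball3_center alone. Leave any turquoise look-alike of the part that bears ball2_center alone.

How it is judged:
By the outcome, as a careful person would: the job done as asked, in the order asked, and still so for the second after the job is handed in, with the robot touching nothing.
Of ball1, ball2, ball3, ball4 only 2 to 4 are there at a start; the rules pass over those that are not, and their reading is None.
At some moment in a run one of ball1, ball2, ball3, ball4, lid may be knocked a few centimetres aside while the robot is not near it.
It also fails if it takes over 210 s, if anything falls off the work surface, if the arm or the gripper's body presses on something with over 40 N, if the wrist force passes 120 N, or if a joint passes its speed limit or range.

## Working session

There is one attempt and no reset: what is moved stays moved. The work goes in short steps, each a Python script; the robot and the scene stay as the last script left them, time stands still between calls to the robot, and variables do not carry over. Pictures are saved under pics/ and viewed, at most 14 in all, crops included, and the job is handed in when it is done.

```bash
ls; mkdir -p pics
python3 - <<'E'
from station import env, effector, solver, viewer, workorder, search_frame, tip_of
import cv2, numpy as np
s=env.sense(); print(s['t'],s['ee_pos'],s['tcp_rot'].tolist() if hasattr(s['tcp_rot'],'tolist') else s['tcp_rot'])
ims=[]
for c in ['scene','top']:
    im,d=viewer.read_camera(c); ims.append(im)
    cv2.imwrite(f'pics/{c}0.png',im[:,:,::-1]); np.save(f'{c}_d.npy',d)
    i=viewer.camera_info(c); print(c,i['eye'],np.round(i['rotation'],3).tolist(),i['intrinsics'],i['dist_coeffs'])
    for n in ['unit','pot_floor','pot_rim','lid_knob','clamp_front_pin','clamp_front_hinge','clamp_back_pin','clamp_back_hinge','lever_grip','lever_pivot','tray','ball1_center','cup_mid','reel_mid','tube_mid']:
        print(c,n,[(np.round(q['at'],3).tolist(),round(q['score'],2)) for q in tip_of(c,n)][:7])
print(viewer.camera_info('wrist'))
E
```

```text
pics
0.0 [ 0.24250957 -0.60243757  0.21365156] [[0.9276405835052622, 0.37347339651769185, -0.0007549354645961933], [0.37347414464030715, -0.9276392220817461, 0.0015927776882085863], [-0.00010544765398703134, -0.0017594741009827417, -0.9999984465646334]]
scene [0.94240638 0.46920902 1.02731712] [[-0.819, -0.448, 0.36], [0.574, -0.641, 0.509], [0.003, 0.623, 0.782]] [[466.42565024   0.         312.10338065]
 [  0.         466.42565024 240.9530832 ]
 [  0.           0.           1.        ]] [0.02843619 0.         0.         0.         0.        ]
scene unit [([0.557, 0.009, -0.004], 0.94)]
scene pot_floor [([0.553, 0.066, 0.024], 0.78)]
scene pot_rim [([0.551, 0.063, 0.094], 0.86), ([0.732, 0.261, 0.063], 0.31)]
scene lid_knob [([0.488, 0.366, 0.04], 0.88), ([0.555, -0.402, 0.035], 0.49), ([0.668, -0.107, 0.17], 0.19)]
scene clamp_front_pin [([0.424, 0.115, 0.143], 0.7)]
scene clamp_front_hinge [([0.445, 0.148, 0.144], 0.94), ([0.488, -0.135, 0.257], 0.71), ([0.658, -0.01, 0.138], 0.41)]
scene clamp_back_pin [([0.69, 0.008, 0.141], 0.7)]
scene clamp_back_hinge [([0.655, -0.009, 0.138],
[... 1427 characters left out ...]
eel_mid [([0.815, -0.006, 0.022], 0.59)]
top tube_mid [([0.749, -0.278, 0.08], 0.85)]
{'intrinsics': array([[422.01317713,   0.        , 314.14997486],
       [  0.        , 422.01317713, 234.98638696],
       [  0.        ,   0.        ,   1.        ]]), 'dist_coeffs': array([-0.04714187,  0.        ,  0.        ,  0.        ,  0.        ]), 'T_tool_cam': array([[-4.24860255e-04,  9.60873196e-01,  2.76988303e-01,
         7.65710707e-02],
       [ 9.99999882e-01,  3.43470894e-04,  3.42354636e-04,
         4.21034099e-04],
       [ 2.33821973e-04,  2.76988416e-01, -9.60873229e-01,
        -1.70079577e-01],
       [ 0.00000000e+00,  0.00000000e+00,  0.00000000e+00,
         1.00000000e+00]])}
```

View pics/top0.png

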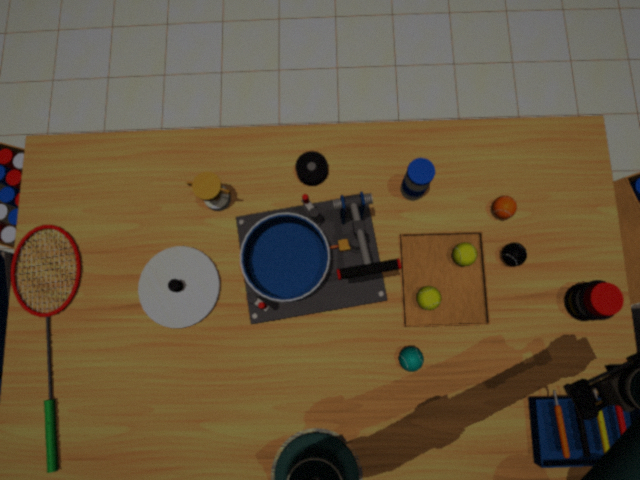

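View pics/scene0.png

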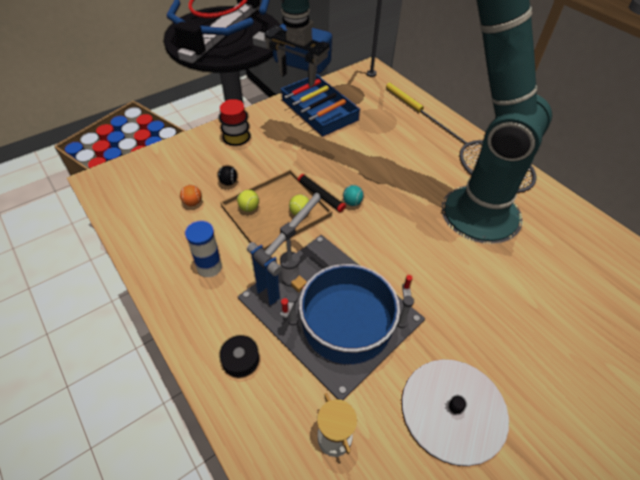

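Two yellow-green balls lie in the tray, at (464,254) and (428,298) in the top picture. The turquoise (411,358), black (513,254) and orange (504,207) balls lie outside the tray and are look-alikes. I'll confirm this with one crop and fit the geometry from depth.

```bash
cat > h.py <<'E'
from station import env, effector, solver, viewer, workorder, search_frame, tip_of
import cv2, numpy as np
from scipy.optimize import least_squares
def cloud(cam):
    s=env.sense(); im,d=viewer.read_camera(cam); i=viewer.camera_info(cam)
    v,u=np.mgrid[:480,:640]
    p=cv2.undistortPoints(np.stack([u,v],-1).reshape(-1,1,2).astype(np.float64),i['intrinsics'],i['dist_coeffs']).reshape(480,640,2)
    P=np.stack([p[...,0]*d,-p[...,1]*d,-d],-1)
    if cam=='wrist':
        T=i['T_tool_cam']; R=np.array(s['tcp_rot']); W=(P@T[:3,:3].T+T[:3,3])@R.T+np.array(s['ee_pos'])
    else: W=P@np.array(i['rotation']).T+np.array(i['eye'])
    W[d<=0]=np.nan
    return im,W
def sphere(pts,r=.032):
    f=least_squares(lambda c:np.linalg.norm(pts-c,axis=1)-r,pts.mean(0)-[0,0,.02],loss='soft_l1',f_scale=.002); return f.x
def circle(xy,r=None):
    c0=np.r_[xy.mean(0),r or .1]
    f=least_squares(lambda c:np.hypot(*(xy-c[:2]).T)-(r or c[2]),c0,loss='soft_l1',f_scale=.002); return f.x
def balls(im,W,tray=(.494,-.353)):
    hsv=cv2.cvtColor(im,cv2.COLOR_RGB2HSV)
    m=((hsv[...,0]>24)&(hsv[...,0]<42)&(hsv[...,1]>110)&(hsv[...,2]>50)).astype(np.uint8)
    n,l,st,ce=cv2.connectedComponentsWithStats(m); out=[]
    for k in range(1,n):
        if st[k,4]<120: continue
        p=W[(l==k)&np.isfinite(W[...,2])]
        p=p[p[:,2]>.02]
        if len(p)<60: continue
        c=sphere(p)
        out.append((np.round(c,4).tolist(),np.round(ce[k]).tolist(),int(st[k,4])))
    return out
def down(a):  # tool down, y (closing) axis along angle a in world xy
    y=np.array([np.cos(a),np.sin(a),0]); z=np.array([0,0,-1.]); return np.stack([np.cross(y,z),y,z],1)
def rot(a):   # choose of the two equivalent grasps that with the smaller last-joint travel is left to caller
    return down(a)
E
python3 - <<'E'
from h import *
for c in ['top','scene']:
    im,W=cloud(c); print(c,balls(im,W))
    if c=='top': cv2.imwrite('pics/crop1.png',cv2.resize(im[180:390,370:560,::-1],None,fx=2.8,fy=2.8,interpolation=cv2.INTER_CUBIC))
    z=W[...,2]; r=np.hypot(W[...,0]-.551,W[...,1]-.065)
    m=(r>.095)&(r<.12)&(z>.09)&(z<.104); print('pot rim',m.sum(),circle(W[m][:,:2]),np.median(z[m]))
    r=np.hypot(W[...,0]-.489,W[...,1]-.366)
    m=(r<.135)&(z>.010)&(z<.024)
    M=m.astype(np.uint8); e=m&(cv2.erode(M,np.ones((3,3)))==0)&(r>.09); print('lid',m.sum(),circle(W[e][:,:2]),W[m][:,:2].mean(0),np.median(z[m]))
    m=(r<.04)&(z>.045)&(z<.07); print('knob',m.sum(),W[m].mean(0))
    for h in [(.444,.1455),(.657,-.014)]:
        r=np.hypot(W[...,0]-h[0],W[...,1]-h[1]); m=(r<.055)&(z>.13)&(z<.168); 
        hs=cv2.cvtColor(im,cv2.COLOR_RGB2HSV); m&=((hs[...,0]<10)|(hs[...,0]>170))&(hs[...,1]>120)
        print('pin',m.sum(),W[m].mean(0),W[m].max(0)[2])
    m=(z>.23)&(z<.29)&(abs(W[...,0]-.489)<.08)&(abs(W[...,1]+.135)<.12)
    p=W[m]; print('grip',m.sum(),p.min(0),p.max(0),p.mean(0))
E
```

```text
top [([0.5547, -0.4044, 0.0364], [465.0, 254.0], 426), ([0.4419, -0.302, 0.0363], [429.0, 298.0], 446), ([0.1057, -0.6934, 0.0865], [604.0, 430.0], 169)]
pot rim 1087 [0.55183656 0.06713004 0.10920235] 0.0966785410350548
lid 5059 [0.4903351  0.3645763  0.10913866] [0.4888828  0.36374232] 0.016583584310462696
knob 137 [0.4898195  0.36112814 0.05503401]
pin 43 [0.42486086 0.11447461 0.15661932] 0.16608837377821395
pin 43 [0.68520781 0.0082743  0.15503136] 0.1655444905917487
grip 902 [ 0.46937508 -0.20249999  0.23019021] [ 0.56460232 -0.06418913  0.27493293] [ 0.49933111 -0.13217606  0.26193712]
scene [([0.5515, -0.407, 0.0365], [248.0, 200.0], 374), ([0.4393, -0.3044, 0.0369], [298.0, 203.0], 255)]
pot rim 1376 [0.55234919 0.06607648 0.10919572] 0.09610570437263016
lid 8372 [0.4916318  0.36239904 0.10968785] [0.49565838 0.36753076] 0.01648253509450026
knob 242 [0.49371103 0.36319895 0.05491728]
pin 69 [0.42853353 0.11600061 0.15169972] 0.16274897357374496
pin 72 [0.68934526 0.00882521 0.15248847] 0.1647960683143136
grip 795 [ 0.4675406  -0.20457654  0.23015085] [ 0.56608652 -0.06625017  0.2727877 ] [ 0.5035299  -0.12924615  0.2591589 ]
```

View pics/crop1.png

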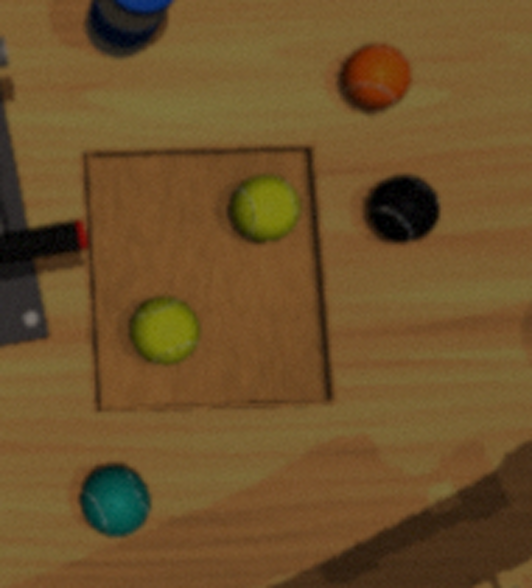

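Crop confirms it: only the two yellow-green balls, at crop (265,208) and (165,330), are inside the tray. The black, orange and turquoise ones are outside. I'll start with the near ball.

```bash
cat >> h.py <<'E'
POT=np.array([.552,.0666]); H=np.array([.806,-.592]); H/=np.linalg.norm(H); U=np.array([-H[1],H[0]])
def pose(p,a):
    best=None
    for k in (0,np.pi):
        R=down(a+k); q=solver.inverse_kinematics(np.array(p,float),R)
        if q is not None and (best is None or abs(q[6])<abs(best[1][6])): best=(R,q)
    if best is None: raise RuntimeError(f'no ik {p} {a}')
    return best[0]
def go(p,a): env.reach(np.array(p,float),pose(p,a))
def ml(p,rate=.15): env.movel(np.array(p,float),rate=rate)
def st(tag=''):
    s=env.sense(); print(tag,'t%.1f'%s['t'],np.round(s['ee_pos'],4),'F',np.round(s['wrist_force'],1),'w%.4f g%.1f'%(s['gripper_width'],s['grasp_force'])); return s
def ball_to_pot(c,a,dst,zg=.027):
    c=np.array(c); 
    go([c[0],c[1],.20],a); ml([c[0],c[1],zg],.12); effector.grasp(10); s=st('grasp')
    if s['gripper_width']<.05: return False
    ml([c[0],c[1],.36],.2); st('lift')
    go([dst[0],dst[1],.36],np.arctan2(H[1],H[0])); ml([dst[0],dst[1],zg+.036],.15); st('low')
    ml([dst[0],dst[1],zg+.0165],.03); st('down'); effector.release(); env.pause(.2)
    ml([dst[0],dst[1],.36],.2); return True
E
python3 - <<'E'
from h import *
R=pose([.5,-.35,.36],0); print(solver.inverse_kinematics(np.array([.5,-.35,.36]),R))
go([.40,-.30,.36],0); st()
for c in ['top','scene']:
    print(balls(*cloud(c)))
B=[]
im,W=cloud('scene'); b=[x for x in balls(im,W) if abs(x[0][0]-.494)<.13 and abs(x[0][1]+.353)<.12]
b.sort(key=lambda x:x[0][0]); print(b)
c=b[0][0]; c=[c[0]+.0012,c[1]+.0012]
print(ball_to_pot(c,0,POT-.055*U)); st()
E
```

```text
[ 0.83247614  0.32396646 -0.36306672  1.50133276  0.11645979  1.33762603
  0.45976654]
 t3.1 [ 0.3993 -0.3013  0.3594] F [-0.4  0.5  0.2] w0.0919 g0.0
[([0.4418, -0.3017, 0.0366], [429.0, 298.0], 450), ([0.1036, -0.6814, 0.0613], [604.0, 430.0], 217)]
[([0.5517, -0.4072, 0.0367], [248.0, 200.0], 374), ([0.4392, -0.3048, 0.0365], [297.0, 203.0], 275)]
[([0.4388, -0.3051, 0.0365], [297.0, 203.0], 274), ([0.5518, -0.4072, 0.0368], [248.0, 200.0], 374)]
grasp t6.1 [ 0.4401 -0.304   0.0271] F [-0.8  0.8  1.8] w0.0630 g10.0
lift t7.9 [ 0.4396 -0.3036  0.359 ] F [ 0.4  0.  -1.6] w0.0635 g10.0
low t11.3 [0.52   0.0222 0.0636] F [ 0.8 -0.4 -0.8] w0.0635 g10.0
down t12.1 [0.5195 0.0223 0.0435] F [ 0.1 -0.5  0.1] w0.0634 g10.0
True
 t14.6 [0.5189 0.0222 0.359 ] F [ 0.   0.2 -0.2] w0.0920 g0.0
```

Run:
```python
from h import *
go([.48,-.25,.36],0)
im,W=cloud('scene'); b=[x for x in balls(im,W) if abs(x[0][0]-.494)<.13 and abs(x[0][1]+.353)<.13]
print(balls(im,W)); print(balls(*cloud('top')))
c=b[0][0]; c=[c[0]+.0012,c[1]+.0012]
print(ball_to_pot(c,0,POT+.055*U)); st()
go([.45,.36,.3],0)
for c in ['top','scene']:
    im,W=cloud(c); print(balls(im,W)); cv2.imwrite(f'pics/{c}2.png',im[:,:,::-1])
    print([ (np.round(q['at'],3),round(q['score'],2)) for q in tip_of(c,'lid_knob')][:2])
    z=W[...,2]; r=np.hypot(W[...,0]-.489,W[...,1]-.364); m=(r<.06)&(z>.045)&(z<.07); print('knob',m.sum(),W[m].mean(0) if m.any() else '')
im,W=cloud('wrist'); cv2.imwrite('pics/w2.png',im[:,:,::-1])
z=W[...,2]; r=np.hypot(W[...,0]-.49,W[...,1]-.363); m=(r<.06)&(z>.045)&(z<.07); print('knob w',m.sum(),W[m].mean(0),W[m].min(0),W[m].max(0))
st()
```

```text
[([0.5517, -0.4072, 0.0367], [248.0, 200.0], 375), ([0.5187, 0.0213, 0.0526], [347.0, 294.0], 516)]
[([0.5211, 0.0248, 0.0524], [303.0, 270.0], 437), ([0.1043, -0.6879, 0.0456], [604.0, 431.0], 219)]
grasp t18.8 [ 0.5529 -0.4061  0.0271] F [0.2 0.1 1. ] w0.0633 g10.0
lift t20.7 [ 0.5525 -0.4058  0.3587] F [-0.1 -0.5 -0.5] w0.0633 g10.0
low t24.7 [0.5851 0.111  0.0637] F [0.1 0.8 0.1] w0.0633 g10.0
down t25.5 [0.5846 0.1109 0.0434] F [ 0.2 -0.  -1.5] w0.0636 g10.0
True
 t28.0 [0.5841 0.1107 0.3589] F [0.8 0.5 0.6] w0.0919 g0.0
[([0.5859, 0.1135, 0.0524], [268.0, 246.0], 429), ([0.521, 0.0249, 0.0523], [302.0, 270.0], 438), ([0.105, -0.7035, 0.0399], [604.0, 431.0], 215)]
[(array([0.492, 0.321, 0.037]), 0.66)]
knob 135 [0.49304368 0.32013365 0.05499954]
[([0.5186, 0.0211, 0.0528], [347.0, 294.0], 516), ([0.5847, 0.1113, 0.0514], [349.0, 334.0], 498)]
[(array([0.491, 0.326, 0.04 ]), 0.89), (array([0.443, 0.146, 0.141]), 0.21)]
knob 201 [0.49695274 0.32178538 0.05502445]
knob w 802 [0.49155073 0.32400369 0.05465642] [0.47552765 0.30630823 0.04523065] [0.50865702 0.33913663 0.05827311]
 t29.4 [0.4511 0.359  0.3001] F [0.5 0.4 0.5] w0.0921 g0.0
```

```bash
cat >> h.py <<'E'
def wcirc(c,zlo,zhi,rlo,rhi,fit=None):
    im,W=cloud('wrist'); z=W[...,2]; r=np.hypot(W[...,0]-c[0],W[...,1]-c[1])
    m=(r>rlo)&(r<rhi)&(z>zlo)&(z<zhi); p=W[m][:,:2]
    if fit: return m.sum(),np.round(circle(p),4)
    M=m.astype(np.uint8); return m.sum(),np.round(cv2.minEnclosingCircle(p.astype(np.float32))[0],4),np.round(p.mean(0),4)
E
python3 - <<'E'
from h import *
ah=np.arctan2(H[1],H[0]); K=np.array([.492,.323])
# pot from two opposite tool orientations where reachable
for k in (0,np.pi):
    R=down(ah+k); cam=R[:,0]*.0766   # camera offset of the tool
    off=R[:,0]*-.16
    p=np.array([POT[0]+off[0],POT[1]+off[1],.38])
    try:
        env.reach(p,R); print(k,'pot',wcirc(POT,.085,.108,.09,.125,1))
    except Exception as e: print(k,'fail',repr(e)[:80])
R=down(ah); p=np.r_[K,.3]+R[:,0]*-.12
go(p,ah); s=env.sense(); print('knob',wcirc(K,.05,.062,0,.05),np.round(s['tcp_rot'],2).tolist())
for a in (ah+np.pi/2,ah):
    go([K[0],K[1],.15],a); ml([K[0],K[1],.024],.12); effector.grasp(15); s=st('grasp'); effector.release(); ml([*s['ee_pos'][:2],.15],.2)
    K=np.array(s['ee_pos'][:2])
    im,W=cloud('wrist'); z=W[...,2]; m=(z>.045)&(z<.062)&(np.hypot(W[...,0]-K[0],W[...,1]-K[1])<.05); print(m.sum())
E
```

```text
0 pot (np.int64(4405), array([0.5491, 0.0635, 0.1081]))
3.141592653589793 pot (np.int64(4311), array([0.5506, 0.0656, 0.1081]))
knob (np.int64(1019), array([0.4922, 0.3216]), array([0.4922, 0.3213])) [[0.59, 0.81, 0.0], [0.81, -0.59, 0.0], [0.0, -0.0, -1.0]]
grasp t38.7 [0.4921 0.3231 0.024 ] F [ 0.4  0.5 -0.6] w0.0331 g15.0
1947
grasp t43.9 [0.4923 0.3229 0.024 ] F [ 1.  -0.4 -0.3] w0.0333 g15.0
1958
```

Run:
```python
from h import *
P=np.array([.5505,.0648]); ah=np.arctan2(H[1],H[0]); K=[.4923,.3229]
ml([*K,.024],.1); effector.grasp(35); st('grasp'); ml([*K,.30],.15); st('lift')
go([*P,.30],ah); ml([*P,.140],.12); st('above')
for z in (.130,.124,.119,.1145):
    ml([*P,z],.03); s=st('dn')
    if abs(s['wrist_force'][2])>12 or np.hypot(*s['wrist_force'][:2])>10: break
```

```text
grasp t48.0 [0.4923 0.3229 0.024 ] F [-0.4 -0.9 -0.4] w0.0330 g35.0
lift t50.0 [0.4921 0.3226 0.2992] F [ 0.5 -0.4 -4.2] w0.0327 g35.0
above t53.5 [0.5511 0.065  0.1408] F [-0.  -0.4 -4.3] w0.0329 g35.0
dn t54.0 [0.5504 0.0648 0.1298] F [-0.2 -0.5 -3.6] w0.0331 g35.0
dn t54.3 [0.5503 0.0647 0.1237] F [-0.4  0.9 -4.8] w0.0327 g35.0
dn t54.6 [0.5503 0.0648 0.1187] F [-0.3  0.6 -4.3] w0.0332 g35.0
dn t55.0 [0.5503 0.0648 0.1143] F [-0.1  0.7 -4.7] w0.0328 g35.0
```

Run:
```python
from h import *
P=np.array([.5505,.0648])
for z in np.arange(.1135,.1095,-.0008):
    ml([*P,z],.02); s=st('dn')
    if s['wrist_force'][2]>0: break
effector.release(); env.pause(.2); st('rel'); ml([*P,.19],.15)
for c in ['wrist','top','scene']:
    im,W=cloud(c); z=W[...,2]; r=np.hypot(W[...,0]-P[0],W[...,1]-P[1]); m=(r<.104)&(r>.03)&(z>.08)&(z<.13)
    q=W[m]; A=np.c_[q[:,:2]-P,np.ones(len(q))]; print(c,m.sum(),np.linalg.lstsq(A,q[:,2],rcond=None)[0].round(4))
ml([*P,.3],.2); go([.40,.30,.36],0)
for c in ['top','scene']:
    im,W=cloud(c); z=W[...,2]; r=np.hypot(W[...,0]-P[0],W[...,1]-P[1]); m=(r<.104)&(r>.03)&(z>.08)&(z<.13)
    q=W[m]; A=np.c_[q[:,:2]-P,np.ones(len(q))]; print(c,m.sum(),np.linalg.lstsq(A,q[:,2],rcond=None)[0].round(4))
    for n in ('clamp_front_pin','clamp_front_hinge','clamp_back_pin','clamp_back_hinge','lever_grip','lever_pivot'): print(n,[(np.round(x['at'],3).tolist(),round(x['score'],2)) for x in tip_of(c,n)][:2])
cv2.imwrite('pics/s3.png',cv2.resize(im[180:400,200:460,::-1],None,fx=2.7,fy=2.7))
```

```text
dn t55.2 [0.5506 0.0649 0.114 ] F [-2.  -1.2  1.5] w0.0331 g35.0
rel t56.4 [0.5505 0.0648 0.1135] F [ 0.3 -0.5 -0.3] w0.0914 g0.0
wrist 72252 [0.0002 0.0005 0.106 ]
top 802 [0.0013 0.0021 0.1067]
scene 4939 [-0.002  -0.0093  0.1064]
top 4812 [ 0.0014 -0.0005  0.1068]
clamp_front_pin [([0.43, 0.112, 0.142], 0.71)]
clamp_front_hinge [([0.445, 0.145, 0.139], 0.92)]
clamp_back_pin [([0.684, 0.008, 0.141], 0.76)]
clamp_back_hinge [([0.654, -0.018, 0.14], 0.6), ([0.672, -0.108, 0.169], 0.58)]
lever_grip [([0.671, -0.108, 0.167], 0.73), ([0.488, -0.138, 0.259], 0.6)]
lever_pivot [([0.674, -0.107, 0.167], 0.9)]
scene 5119 [-0.0015 -0.0086  0.1063]
clamp_front_pin [([0.552, 0.067, 0.126], 0.52)]
clamp_front_hinge [([0.444, 0.148, 0.143], 0.96)]
clamp_back_pin [([0.685, 0.006, 0.137], 0.61)]
clamp_back_hinge [([0.658, -0.009, 0.137], 0.63)]
lever_grip [([0.489, -0.131, 0.258], 0.93)]
lever_pivot [([0.667, -0.106, 0.169], 0.73)]
```

View pics/s3.png

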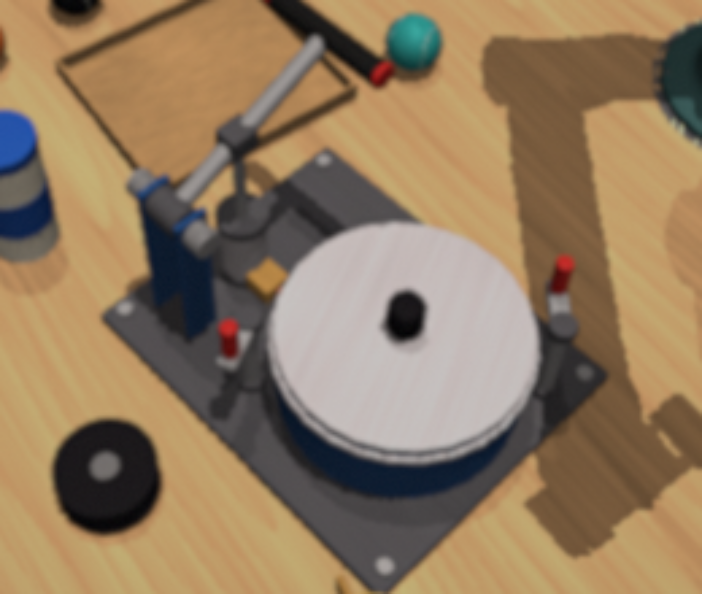

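Lid is flat (plane fit tilt under 0.003 from the wrist camera, 106 mm high) and centred. The knob is at crop (405,315) and the pins at (562,275) and (230,338). Now the clamps.

```bash
cat >> h.py <<'E'
P=np.array([.5505,.0648]); H=np.array([.803,-.597]); H/=np.linalg.norm(H)
def rv(v,a): return np.array([v[0]*np.cos(a)-v[1]*np.sin(a),v[0]*np.sin(a)+v[1]*np.cos(a)])
def clamp(ax,th0,th1=1.60,z=.128,n=8):   # ax: unit vector hinge->pot axis
    hg=P-.132*ax; z0=rv(ax,-np.pi/2); pt=lambda t:hg+.036*rv(z0,t)
    a=pt(th0); go([*a,.24],0); ml([*a,z],.12); effector.grasp(6); s=st('grip')
    if not .012<s['gripper_width']<.021: print('missed'); return False
    for t in np.linspace(th0,th1,n)[1:]:
        ml([*pt(t),z],.05); s=env.sense()
        if np.linalg.norm(s['wrist_force'])>20: print('force',t); break
    st('end'); print('theta cmd',t); effector.release(); env.pause(.1); ml([*env.sense()['ee_pos'][:2],.25],.2); return True
def pins():
    for c in ('top','scene'):
        im,W=cloud(c); hs=cv2.cvtColor(im,cv2.COLOR_RGB2HSV); z=W[...,2]
        for nm,ax in (('F',H),('B',-H)):
            hg=P-.132*ax; z0=rv(ax,-np.pi/2)
            m=(np.hypot(W[...,0]-hg[0],W[...,1]-hg[1])<.06)&(z>.125)&(z<.17)&((hs[...,0]<10)|(hs[...,0]>170))&(hs[...,1]>110)
            d=W[m].mean(0)[:2]-hg if m.any() else np.zeros(2); print(c,nm,m.sum(),'th %.2f r %.3f'%(np.arctan2(z0[0]*d[1]-z0[1]*d[0],z0@d),np.hypot(*d)))
E
python3 - <<'E'
from h import *
pins(); print(clamp(H,.06)); st()
E
```

```text
top F 46 th 0.04 r 0.035
top B 45 th -0.28 r 0.036
scene F 89 th 0.11 r 0.032
scene B 81 th -0.33 r 0.040
grip t62.9 [0.4247 0.1134 0.128 ] F [-0.3  0.7  0.2] w0.0157 g6.0
end t65.0 [0.4741 0.1237 0.1281] F [-1.5  0.4 -4.5] w0.0158 g6.0
theta cmd 1.6
True
 t67.1 [0.4735 0.1224 0.2491] F [-1.1 -0.9  0.1] w0.0921 g0.0
```

Run:
```python
from h import *
print(clamp(-H,-.30)); 
go([.40,.30,.36],0); pins()
im,W=cloud('scene'); cv2.imwrite('pics/s4.png',cv2.resize(im[180:400,200:460,::-1],None,fx=2.7,fy=2.7))
for c in ('scene','top'):
    im,W=cloud(c); p=W[(W[...,2]>.235)&(W[...,2]<.29)&(abs(W[...,0]-.489)<.07)&(abs(W[...,1]+.135)<.1)]
    hi=p[p[:,2]>.258]; xy=hi[:,:2]; v=np.linalg.svd(xy-xy.mean(0),full_matrices=False)[2][0]; v*=np.sign(v[1])
    t=(xy-xy.mean(0))@v; print(c,len(hi),xy.mean(0),'mid',xy.mean(0)+v*(t.min()+t.max())/2,'len',np.ptp(t),'yaw',np.arctan2(-v[0],v[1]),np.percentile(p[:,2],99))
```

```text
grip t70.2 [0.687  0.0078 0.1282] F [ 5.1  0.8 -2.7] w0.0156 g6.0
end t72.6 [0.6274 0.006  0.1284] F [1.6 1.1 5.8] w0.0158 g6.0
theta cmd 1.6
True
top F 42 th 1.57 r 0.035
top B 45 th 1.60 r 0.037
scene F 78 th 1.68 r 0.038
scene B 68 th 1.49 r 0.035
scene 521 [ 0.49313608 -0.13209885] mid [ 0.4938417  -0.13668771] len 0.14054382523453954 yaw 0.1525727044828941 0.2714969663026889
top 708 [ 0.49043388 -0.13341448] mid [ 0.4904775  -0.13370706] len 0.13761252269864394 yaw 0.14799204655071385 0.27285357090118845
```

View pics/s4.png

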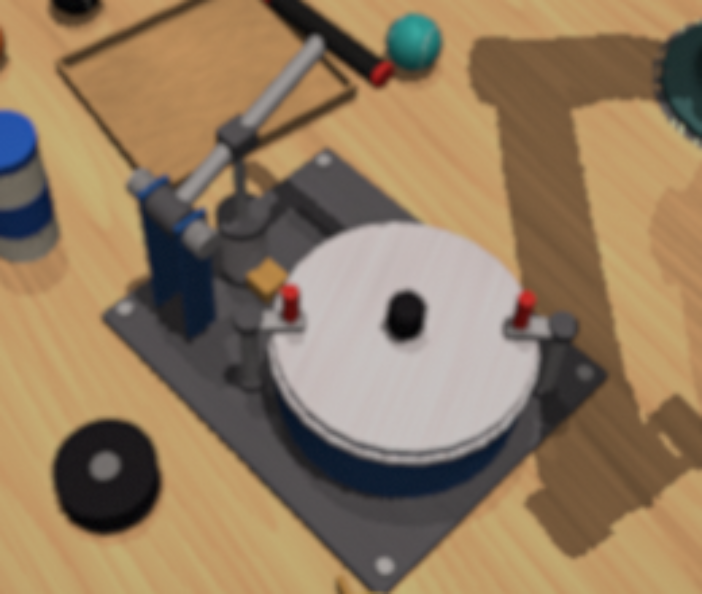

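Both clamps are over the lid, with pins at crop (290,303) and (525,310) and angles near 1.6. Now the lever.

```bash
cat >> h.py <<'E'
YAW=.149; E=np.array([np.cos(YAW),np.sin(YAW)]); Fv=np.array([-E[1],E[0]])
GM=np.array([.489,-.1355]); PV=GM+.2*np.cos(.45)*E
def lp(q,off=.04):
    a=.45-q; xy=PV-.2*np.cos(a)*E-off*Fv; return np.array([*xy,.17+.2*np.sin(a)-.019])
def pull(n=5):
    for q in np.linspace(0,.78,n)[1:]: ml(lp(q),.1); s=env.sense()
    st('q.78')
    for q in (.80,.81,.82,.83,.84,.85):
        ml(lp(q),.03); s=st(f'q{q}')
        if s['wrist_force'][2]>28: break
    return q
def ease(q0,n=6):
    for q in np.linspace(q0,.0,n)[1:]: ml(lp(q),.05); s=env.sense()
    st('q0')
    for q in (-.01,-.02,-.03):
        ml(lp(q),.02); s=st(f'q{q}')
        if s['wrist_force'][2]<-4: break
E
python3 - <<'E'
from h import *
p=lp(0); go([p[0],p[1],.38],YAW); ml(p,.1); effector.grasp(45); st('grip')
q=pull(); 
im,W=cloud('scene'); cv2.imwrite('pics/s5.png',cv2.resize(im[100:340,180:460,::-1],None,fx=2.5,fy=2.5))
st('hold')
E
```

```text
grip t80.8 [ 0.496  -0.1749  0.2381] F [ 5.5  0.4 -4.3] w0.0229 g45.0
q.78 t82.9 [ 0.4841 -0.1767  0.0866] F [-8.   0.1 13.3] w0.0228 g45.0
q0.8 t83.2 [ 0.4852 -0.1765  0.083 ] F [-8.8 -0.  13.5] w0.0230 g45.0
q0.81 t83.5 [ 0.4857 -0.1765  0.0811] F [-8.6 -1.  13.9] w0.0226 g45.0
q0.82 t83.7 [ 0.4863 -0.1764  0.0792] F [-8.6 -0.7 14.4] w0.0229 g45.0
q0.83 t84.0 [ 0.4869 -0.1763  0.0772] F [-9.3 -0.4 13.5] w0.0229 g45.0
q0.84 t84.2 [ 0.4875 -0.1762  0.0754] F [-9.1 -0.1 13.4] w0.0234 g45.0
q0.85 t84.5 [ 0.4881 -0.1761  0.0735] F [-9.4 -0.4 13.6] w0.0226 g45.0
hold t84.5 [ 0.4881 -0.1761  0.0735] F [-10.2   0.9  14.8] w0.0228 g45.0
```

View pics/s5.png

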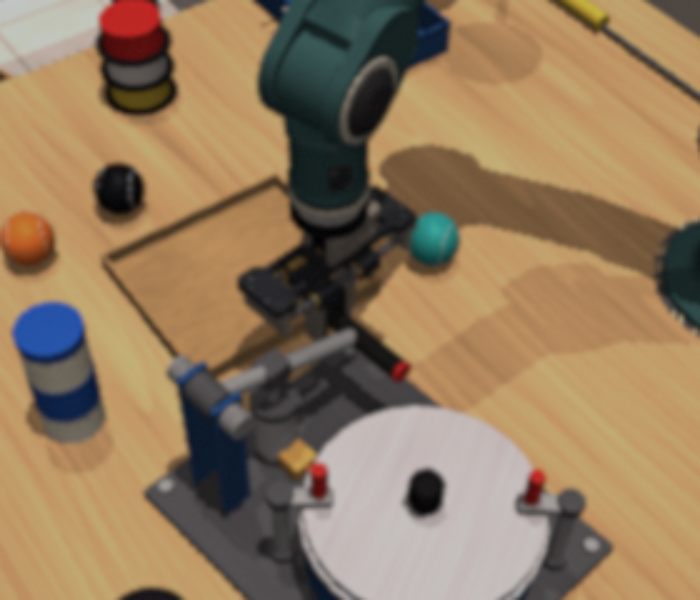

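```bash
cat >> h.py <<'E'
def barz():
    for c in ('scene','top'):
        im,W=cloud(c); d=W[...,:2]-PV; y=d@Fv; x=d@E; z=W[...,2]
        m=(y>.015)&(y<.07)&(x<-.16)&(x>-.225)&(z>.06)&(z<.29)
        dark=im.max(-1)<70; m&=dark
        p=z[m]; print(c,m.sum(),np.percentile(p,[50,90,97]).round(4) if m.any() else '')
        r=(abs(y)<.025)&(x<-.05)&(x>-.15)&(z>.1)&(z<.26); q=np.c_[x[r],z[r]]
        if len(q)>20:
            k=np.polyfit(q[:,0],q[:,1],1); print('rod n',len(q),'angle',np.arctan(k[0]).round(3),'q',(.45+np.arctan(k[0])).round(3))
E
python3 - <<'E'
from h import *
barz(); st()
E
```

```text
scene 123 [0.1113 0.1151 0.1164]
rod n 690 angle -0.458 q -0.008
top 195 [0.1123 0.1155 0.117 ]
rod n 460 angle 0.187 q 0.637
 t84.6 [ 0.4881 -0.1761  0.0735] F [-10.3   0.1  15.4] w0.0224 g45.0
```

Run:
```python
from h import *
effector.grasp(60); st('60'); p=np.array(env.sense()['ee_pos'])
for k in range(1,5):
    ml(p-[0,0,.0015*k],.02); st(k)
barz()
```

```text
60 t84.8 [ 0.4881 -0.1761  0.0736] F [-9.9 -0.2 13.6] w0.0225 g60.0
1 t85.1 [ 0.4882 -0.1761  0.0736] F [-4.2  0.7 15.3] w0.0225 g60.0
2 t85.4 [ 0.4884 -0.1761  0.073 ] F [-8.3  1.1 25.2] w0.0224 g60.0
3 t85.6 [ 0.4884 -0.1762  0.0728] F [-11.2   2.1  36.5] w0.0222 g60.0
4 t85.9 [ 0.4884 -0.1762  0.0726] F [-16.1   2.8  50.8] w0.0225 g60.0
scene 120 [0.111  0.1141 0.1159]
rod n 682 angle -0.462 q -0.012
top 195 [0.1115 0.1159 0.1172]
rod n 460 angle 0.152 q 0.602
```

```bash
sed -i 's/-\.019\])$/-DZ])/; s/^YAW=/DZ=.0284; YAW=/' h.py; grep -n "DZ" h.py | cut -c1-120
python3 - <<'E'
from h import *
print(lp(.8)); ease(.8); barz(); st()
E
```

```text
77:DZ=.0284; YAW=.149; E=np.array([np.cos(YAW),np.sin(YAW)]); Fv=np.array([-E[1],E[0]])
80:    a=.45-q; xy=PV-.2*np.cos(a)*E-off*Fv; return np.array([*xy,.17+.2*np.sin(a)-DZ])
[ 0.48723911 -0.1762125   0.07302044]
q0 t90.0 [ 0.4961 -0.1745  0.2208] F [ 33.8  -0.  -64.8] w0.0228 g60.0
q-0.01 t90.3 [ 0.496  -0.1744  0.2213] F [ 34.6  -0.2 -72.6] w0.0225 g60.0
scene 164 [0.2665 0.2701 0.2712]
rod n 675 angle -0.808 q -0.358
top 257 [0.2671 0.2707 0.2722]
rod n 433 angle -0.706 q -0.256
 t90.4 [ 0.496  -0.1744  0.2213] F [ 33.9  -0.6 -71.4] w0.0228 g60.0
```

```bash
cat >> h.py <<'E'
def push_to_stop(lim=35):
    p=np.array(env.sense()['ee_pos']); s=None
    for k in range(1,16):
        ml(p-[0,0,.002*k],.03); s=env.sense()
        if s['wrist_force'][2]>lim: break
    st('stop'); 
def ease2():
    s=env.sense(); b=s['ee_pos'][2]; dz=.101-b
    for q in np.linspace(.8,-.06,18)[1:]:
        p=lp(q); p[2]+=DZ-dz; ml(p,.05); s=env.sense()
        if s['wrist_force'][2]<-8: break
    st(f'top q{q:.2f}')
E
python3 - <<'E'
from h import *
p=np.array(env.sense()['ee_pos']); ml([p[0],p[1],.2215],.02); st()
c=lp(0);
E
python3 - <<'E'
from h import *
s=st(); p=np.array(s['ee_pos'])
for k in range(1,7):
    ml([p[0],p[1],p[2]-.0015*k],.02); s=env.sense()
    if s['wrist_force'][2]>-6: break
st('relieved')
E
```

```text
t91.0 [ 0.496  -0.1748  0.2207] F [  6.5  -1.5 -10.2] w0.0228 g60.0
 t91.0 [ 0.496  -0.1748  0.2207] F [  6.5  -1.5 -10.2] w0.0228 g60.0
relieved t91.2 [ 0.4957 -0.1749  0.22  ] F [-0.6 -0.2  5.5] w0.0226 g60.0
```

Run:
```python
from h import *
p=np.array(env.sense()['ee_pos']); ml([p[0],p[1],p[2]+.001],.02); st('bal'); effector.release(); env.pause(.3); st('rel')
ml([p[0],p[1],.238],.05); barz(); effector.grasp(60); st('grip')
s=env.sense(); off=np.array(s['ee_pos'])
for q in np.linspace(0,.78,6)[1:]:
    t=lp(q); t[2]+=DZ-.019; ml(t,.08)
st('q.78'); push_to_stop(); barz(); st()
```

```text
bal t91.5 [ 0.496  -0.1748  0.2207] F [ 5.9 -0.4 -6.9] w0.0227 g60.0
rel t92.9 [ 0.4957 -0.1749  0.221 ] F [0.1 0.2 0.2] w0.0917 g0.0
scene 161 [0.2664 0.2701 0.2716]
rod n 674 angle -0.8 q -0.35
top 255 [0.2672 0.2704 0.2723]
rod n 441 angle -0.729 q -0.279
grip t94.5 [ 0.496  -0.1748  0.238 ] F [ 1.6 -0.2 -2.2] w0.0228 g60.0
q.78 t97.2 [ 0.4841 -0.1766  0.0866] F [-9.5  0.3 12.1] w0.0228 g60.0
stop t99.8 [ 0.4886 -0.1761  0.0726] F [-8.4  2.9 46.9] w0.0223 g60.0
scene 124 [0.1108 0.1151 0.1162]
rod n 678 angle -0.444 q 0.006
top 192 [0.1113 0.1156 0.1164]
rod n 470 angle 0.145 q 0.595
 t99.8 [ 0.4886 -0.1762  0.0727] F [-8.1  3.2 48. ] w0.0227 g60.0
```

Run:
```python
from h import *
ease2(); barz()
```

```text
top q0.04 t105.2 [ 0.4963 -0.1747  0.2203] F [ 23.4   2.  -24. ] w0.0230 g60.0
scene 162 [0.2662 0.2704 0.2713]
rod n 666 angle -0.794 q -0.344
top 257 [0.2669 0.2705 0.2716]
rod n 429 angle -0.712 q -0.262
```

Bar is back at rest height. Now relieve, release, retreat upward and check everything.

Run:
```python
from h import *
p=np.array(env.sense()['ee_pos'])
for k in range(1,8):
    ml([p[0],p[1],p[2]+.001-.0005*k],.02); s=env.sense()
    if s['wrist_force'][2]>-9: break
st('bal'); effector.release(); env.pause(.3); s=st('rel'); p=np.array(s['ee_pos']); ml([p[0],p[1],.40],.15)
go([.38,-.33,.36],0); barz(); pins()
for n in ('cup_mid','reel_mid','tube_mid','lid_knob'): print(n,[(np.round(x['at'],3).tolist(),round(x['score'],2)) for x in tip_of('scene',n)][:1])
im,W=cloud('scene'); cv2.imwrite('pics/s6.png',im[:,:,::-1]); st()
z=W[...,2]; r=np.hypot(W[...,0]-P[0],W[...,1]-P[1]); m=(r<.104)&(r>.03)&(z>.08)&(z<.112); print(np.median(z[m]))
```

```text
bal t105.7 [ 0.496  -0.1748  0.2202] F [ 4.  -0.7 -8.7] w0.0229 g60.0
rel t107.1 [ 0.4963 -0.1747  0.2208] F [ 1.2 -0.1 -0.9] w0.0920 g0.0
scene 150 [0.2663 0.2702 0.2712]
rod n 677 angle -0.802 q -0.352
top 250 [0.2672 0.2703 0.2715]
rod n 433 angle -0.711 q -0.261
top F 41 th 1.57 r 0.036
top B 45 th 1.59 r 0.037
scene F 71 th 1.68 r 0.039
scene B 67 th 1.48 r 0.035
cup_mid [([0.732, 0.261, 0.068], 0.58)]
reel_mid [([0.807, -0.006, 0.023], 0.75)]
tube_mid [([0.746, -0.28, 0.076], 0.63)]
lid_knob [([0.547, 0.07, 0.128], 0.86)]
 t109.7 [ 0.3804 -0.3296  0.3601] F [-0.1  0.2  0.1] w0.0919 g0.0
0.1062783206664275
```

View pics/s6.png

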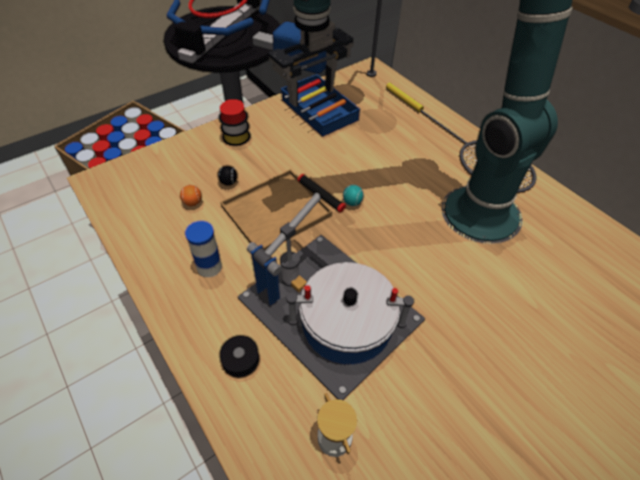

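The final picture shows the tray empty, and the lid seated with its knob at (350,297). Both clamps are in, with pins at (307,291) and (394,294), and the lever is up. The cup, reel and tube have not moved, and the robot is clear.

```bash
python3 -c "
from station import workorder
print(workorder.finish_job())"
```

```text
the job is handed in; nothing more can be done
None
```

I handed the job in after about 110 s of robot time: both tired balls are in the pot, the lid is seated and both clamps are in. The pump had two full strokes, each eased back up under grip, and the cup, reel and tube are where they were; the hand-in call gave no verdict.

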